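Lever up the lid of the battery box

ROBOT

A 7-joint arm with a two-finger parallel gripper is mounted at the origin on the work surface. World frame = base frame: x ahead of the robot, y to its left, z up, the work surface at z = 0. Lengths are in m, angles in rad, forces in N, time in s.
With the tool pointing down it reaches from about 0.4 to 0.85 m from the base axis. Payload 10.4 kg.
Tool frame: the origin (TCP) lies at the very end of the fingers, on their centre line; the grasp point (between the pads) lies 19 mm behind it; z points along the fingers, y is the direction in which the jaws open and shut (so a half turn about z gives the same grasp; the last joint's range is limited). The gripper opens to 85 mm and grips with 20 to 120 N. Pads are 22 mm wide; open, the fingers measure 114 mm over their backs; the gripper's body (76 mm by 85 mm) begins 54 mm behind the grasp point. The pads swing forward as they close: fully open they stand 13 mm farther back than shut.
Start: joints at [1.263, 0.332, -0.065, 1.46, 0.022, 1.35, -0.088], TCP at [0.176, -0.6, 0.195] pointing down, gripper open.
Joint ranges: [-2.6, 2.6], [-0.5, 2.12], [-1.47, 1.34], [0.16, 2.42], [-1.27, 4.41], [0.06, 2.06], [-2.6, 2.6]. Speed limits (rad/s): [2.22, 2.22, 2.79, 2.79, 3.14, 3.14, 3.14].

INTERFACE

Orientations are given as a unit quaternion [x, y, z, w].
In Python, from workcell import get_obs, camera, camera_info, hand_in gives the robot as it stands.
- The arm moves only by the tool move_arm, never from a script. Its argument "moves" is a list of rows, each a list of 3 entries, a list of its own where there are three numbers: the shift along the tool's x, y, z in units of 25 mm (1.0 is 25 mm), then the turn, a rotation vector about the tool's x, y, z in degrees, then the opening, from 0 (shut) to 1 (fully open). A call has 1 to 5 rows; each row shifts and turns the commanded pose from where the row before left it, along the tool's axes as they then stand; what a row does not reach is not made up. A row lasts 1/8 s, in which the tool goes at most 62.5 mm and 10.7 degrees, less where a joint would pass 70% of its speed; a pose out of reach is approached as far as the arm can. A call is refused whole if a number of a shift passes 1 or a number of a turn 10.7, either way. A call with a gripper value outside its range is refused whole. The fingers move at their own pace and stop on an object; "squeeze" is the grip in N (left out, the last holds). Time passes only in rows, so rows that do not move let the fingers close. It gives the time, the measured TCP pose, the force and the opening at its end, in the units of the state.
- get_obs(): the state, without advancing time (a new reading comes with each control period).
- camera(name): name is "scene" or "top" or "wrist"; returns the picture (480x640x3 uint8, red, green, blue); there is no depth.
- camera_info(name): a dict with "fx", "fy", "cx", "cy" (pixels), "origin" and "rotation" of the camera in the world. Camera axes: x right, y down, z forward; pixel columns grow to the right and rows downward; lengths in m; the calibration is good to about 2 mm. The wrist camera is an equidistant fisheye: a pixel r from the principal point sees the ray r / f radians off the axis. A picture is of the moment at which its call begins: read the wrist's pose just before it. camera_info takes no time and is no camera call; for the wrist camera it gives the pose at the moment of the call.
- hand_in(): hands the job in, once; it reports no verdict.
The state is a dict: "clock": time; "joint_pos": joint angles; "joint_velocities": joint speeds; "tau": joint torques, N m; "position": TCP position; "ee_rot": TCP orientation; "ft_force": force on the tool from outside, world axes, zero at the start; "torque": the same for the moment, N m; "grip_width": opening from 0.0 (shut) to 1.0 (fully open).
Only numpy, scipy, OpenCV 4.12 (cv2) and the standard library are available. Lean on these libraries where they do the work, as an engineer would, in place of code of your own. Each camera call takes 0.05 s, during which the arm holds its last target. There are 200 camera calls.

TASK

Push the red prop's upright tab sideways, away from the yellow lever, until the prop is fully out from under the lever. Then press the black pad on the lever's long end smoothly down, nearly to its stop, so that the battery box's heavy steel lid comes up, and finish while still holding the pad down, so that I can reach in for my bike battery. Only push and press: do not touch the lid itself, and leave the mug, the tin and the bottle where they stand.

Things in the scene. Friction and masses are not known exactly. Their poses are not given: they have to be found in the camera images.
- pad (a point): Centre of the top of the black rubber pad (60 mm along, 50 mm across the lever) on the raised long end of the yellow lever. x runs along the lever to the pivot (215 mm on, 120 mm above the table), y is level, to the red tab's side, z out of the pad. At rest 183 mm above the table, sloping 0.22 rad; at the lever's stop about 75 mm above it, straight below (within 10 mm).
- lever (a joint): Angle of the yellow lever (bar 22 mm wide, 12 thick) in rad: 0 at rest, pad up; grows as the pad is pressed; 0.5 at its stop. Only the lid loads it: pressing takes about 5 to 12 N at the pad; let go, it comes back up with the falling lid. While the prop is under it, it moves less than 0.1.
- tab (a point): Centre, 51 mm above the table, of the lever-side face of the red upright tab (50 mm wide, 8 thick, top at 76 mm) on the sliding prop. y points level, straight away from the lever (the push direction), z up. A low runner (26 mm wide, top at 16 mm, rails 50 mm apart) joins it to the red post (24 mm square, 133 tall) under the lever, 145 mm from this face; between them is free space.
- prop (a joint): Sliding of the red prop in m: 0 with the post centred under the lever, growing as the tab is pushed away from the lever, 0.08 at its end stop (fully out). It takes about 2 N and stays where it is left.
- lid (a joint): Opening angle in rad (0 shut) of the steel lid (212 x 290 x 12 mm, about 1.4 kg) of the fixed blue battery box (115 mm high), which stands beyond the lever's pivot on the side away from the tab. It is hinged at the box's edge nearest the robot. The lever's short end lifts it by a lug: about 0.65 with the lever at its stop; it falls shut when the lever is let go.
- mug_mid (a point): Centre of a loose white mug (82 mm across, 90 mm tall, with a handle), half-way up. It stands near the lever on the side opposite to the tab. Not to be moved.
- tin_mid (a point): Centre of a loose flat red tin with a white top (85 x 130 x 30 mm), half-way up, on the same side as the mug. Not to be moved.
- bottle_mid (a point): Centre of a loose grey drinking bottle (72 mm across, 190 mm tall), half-way up, standing beyond the tab, beside the lever's pivot. Not to be moved.

How it is judged:
By the outcome, as a careful person would: the job done as asked, in the order asked, and still so for the second after the job is handed in, while the arm keeps its last pose, push and grip.
It also fails if it takes over 40 s, if anything falls off the work surface, if the arm or the gripper's body presses on something with over 40 N, if the wrist force passes 120 N, or if a joint passes its speed limit or range.

## Working session

There is one attempt and no reset: what is moved stays moved. The work goes in short steps, Python scripts to look and compute and a tool call to move; the robot and the scene stay as the last step left them, time stands still between calls to the robot, and variables do not carry over. Pictures are saved under pics/ and viewed, about 8 in all and at most 12, crops included, and the job is handed in when it is done.

Besides the shell and the picture viewer there is one more tool, called after "Request:" by a JSON object that holds its "method" and its "body". move_arm: Moves the arm, as the interface text tells. Its arguments: {"type":"object","properties":{"moves":{"type":"array","items":{"type":"array"}},"squeeze":{"type":"number"}},"required":["moves"]}

```bash
mkdir -p pics; python3 - <<'E'
from workcell import *
import cv2
for n in ("scene","top"):
    im=camera(n); cv2.imwrite(f"pics/{n}0.png",im[:,:,::-1]); print(n,camera_info(n))
o=get_obs(); print(o)
E
```

```text
scene {'fx': 594.049040442859, 'fy': 594.049040442859, 'cx': 319.9078371446511, 'cy': 230.6425570766003, 'origin': array([0.92027304, 0.64857685, 0.83539025]), 'rotation': array([ 0.23593366,  0.8806634 , -0.39746342, -0.10387543])}
top {'fx': 596.0590496163495, 'fy': 596.0590496163495, 'cx': 324.1744398450857, 'cy': 246.48474065304202, 'origin': array([ 0.32856397, -0.03730624,  1.16894575]), 'rotation': array([ 0.70310332, -0.70300312,  0.07752175, -0.07363905])}
{'clock': 0.1, 'joint_pos': array([ 1.26342307,  0.3327983 , -0.06470048,  1.46090006,  0.0215851 ,
        1.34987383, -0.08848058]), 'joint_velocities': array([-1.55296882e-03, -2.29501920e-03, -8.14144059e-05, -1.85014359e-03,
       -9.83011118e-04,  2.22739015e-04,  5.24477812e-04]), 'tau': array([ 9.84397884e-04, -6.26742053e+01,  4.88557946e-02, -3.92428780e+01,
        1.63848099e-02,  6.90716843e-03,  4.87760769e-05]), 'position': array([ 0.17547715, -0.59945117,  0.19468159]), 'ee_rot': array([ 9.89877330e-01,  1.41924134e-01, -1.12993067e-04, -6.32384828e-04]), 'ft_force': array([0.34858411, 0.26551346, 0.12101983]), 'torque': array([-0.04566716, -0.08079984, -0.03068322]), 'grip_width': 0.9993152775828841}
```

View pics/scene0.png

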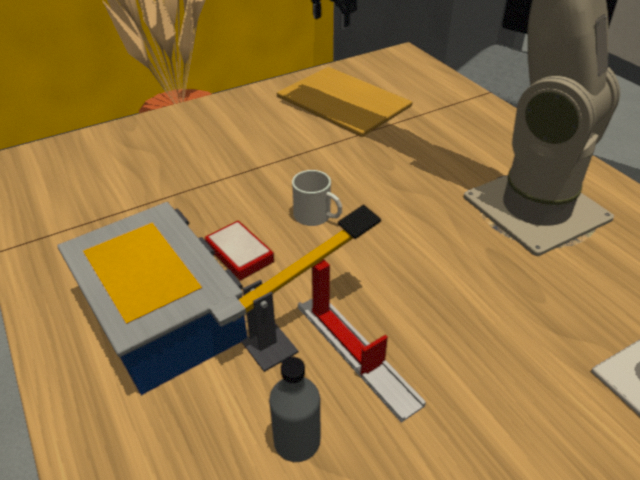

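View pics/top0.png

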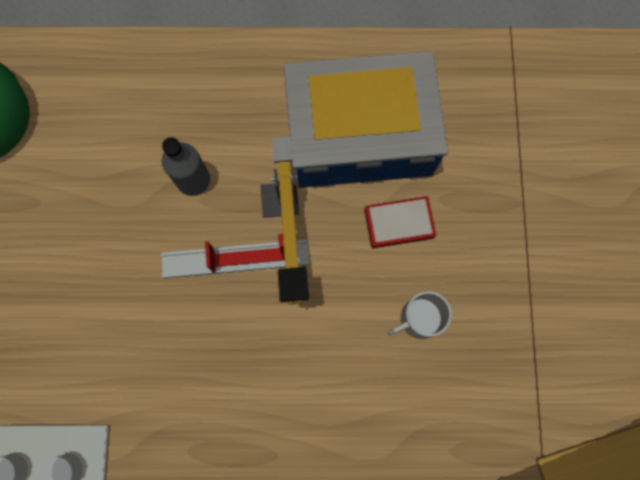

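The scene view shows the pad at about (360,221), the tab at (374,353) and the bottle at (295,420). In the top view the pad is at (293,284), the lever bar runs from (285,165) to (291,265), the tab's top is at (210,256) and the post is at about (285,245). Next I cast rays.

```bash
cat > h.py <<'E'
from workcell import *
import numpy as np, cv2
from scipy.spatial.transform import Rotation as R
def ray(n,p):
    c=camera_info(n); d=np.array([(p[0]-c['cx'])/c['fx'],(p[1]-c['cy'])/c['fy'],1.])
    return c['origin'],R.from_quat(c['rotation']).apply(d)
def plane(n,p,z):
    o,d=ray(n,p); return o+d*(z-o[2])/d[2]
def tri(p,q):
    (a,d),(b,e)=ray('scene',p),ray('top',q)
    s=np.linalg.lstsq(np.c_[d,-e],b-a,rcond=None)[0]; x,y=a+s[0]*d,b+s[1]*e
    return (x+y)/2,np.linalg.norm(x-y)
def blobs(im,m,amin=40):
    n,l,st,c=cv2.connectedComponentsWithStats(m.astype(np.uint8)); return [(st[i].tolist(),c[i].round(1).tolist()) for i in range(1,n) if st[i][4]>amin]
E
python3 - <<'E'
from h import *
np.set_printoptions(precision=4,suppress=True)
for n in ('scene','top'):
    im=cv2.imread(f'pics/{n}0.png')[:,:,::-1].astype(int); r,g,b=im[...,0],im[...,1],im[...,2]
    red=(r>90)&(g<45)&(b<45); blk=(im.max(2)<45); 
    if n=='top': blk[:220]=0
    print(n,'red',blobs(im,red)); print(n,'blk',[x for x in blobs(im,blk,150)])
    l,s,c=None,None,None
    if n=='top':
        m=blk[255:310,270:320]; pts=np.argwhere(m)[:,::-1]+[270,255]
        q=cv2.boxPoints(cv2.minAreaRect(pts.astype(np.float32))); print('padbox',q,cv2.minAreaRect(pts.astype(np.float32)))
        for p in q: print(plane('top',p,.183))
print('pad',tri((360,221),(293,284)), plane('top',(293,284),.183))
print('tab top ends',plane('top',(207.5,242),.076),plane('top',(211,270),.076))
print('lever axis',plane('top',(286,190),.13),plane('top',(291,265),.17))
print('rail', plane('top',(162,265),.0),plane('top',(307,251),0.0))
print('mug',plane('top',(428,313),.09),'handle',plane('top',(391,331),.05),'bottle',plane('top',(172,146),.19),plane('scene',(295,445),0))
a=cv2.imread('pics/top0.png')[140:320,140:330]; b=cv2.imread('pics/scene0.png')[190:420,230:440]
a=cv2.resize(a,None,fx=2.1,fy=2.1*1,interpolation=2);b=cv2.resize(b,None,fx=1.8,fy=1.8,interpolation=2)
h=max(a.shape[0],b.shape[0]);f=lambda x:np.pad(x,((0,h-x.shape[0]),(0,0),(0,0)))
cv2.imwrite('pics/crop.png',np.hstack([f(a),f(b)]))
E
```

```text
scene red [([206, 237, 67, 35, 277], [239.0, 257.5]), ([315, 260, 14, 11, 94], [321.1, 265.2]), ([318, 310, 69, 52, 889], [346.1, 335.0])]
scene blk [([331, 0, 35, 60, 883], [346.2, 26.5]), ([430, 0, 21, 44, 277], [439.7, 21.2]), ([498, 0, 35, 38, 904], [515.8, 16.0]), ([363, 21, 39, 28, 288], [381.2, 35.3]), ([609, 55, 31, 29, 370], [624.6, 68.4]), ([525, 92, 53, 52, 2110], [551.4, 117.5]), ([508, 178, 68, 28, 234], [535.7, 196.7]), ([339, 206, 41, 32, 702], [358.9, 221.6]), ([124, 295, 153, 73, 2570], [223.8, 331.8]), ([280, 356, 24, 35, 598], [292.0, 372.4]), ([272, 414, 29, 46, 510], [282.2, 437.4])]
top red [([365, 206, 70, 40, 287], [392.5, 232.0]), ([206, 242, 4, 25, 64], [207.7, 254.0]), ([218, 248, 66, 18, 684], [249.6, 256.7])]
top blk [([279, 267, 30, 35, 893], [293.1, 284.2])]
padbox [[277.6693 268.8665]
 [305.8092 266.6153]
 [308.3911 298.8887]
 [280.2512 301.1399]] ((293.0301818847656, 283.8775939941406), (32.376564025878906, 28.229812622070312), 85.42607879638672)
[0.5045 0.0353 0.183 ]
[ 0.5084 -0.0119  0.183 ]
[ 0.4539 -0.0165  0.183 ]
[0.4502 0.0301 0.183 ]
pad (array([0.4794, 0.0104, 0.1738]), np.float64(0.00236750554343741)) [0.4789 0.0093 0.183 ]
tab top ends [0.5748 0.1757 0.076 ] [0.5214 0.167  0.076 ]
lever axis [0.6598 0.0264 0.13  ] [0.5135 0.0136 0.17  ]
rail [0.5449 0.279  0.    ] [ 0.5736 -0.0094  0.    ]
mug [ 0.4402 -0.2312  0.09  ] handle [ 0.4108 -0.1681  0.05  ] bottle [0.7205 0.2223 0.19  ] [0.7286 0.2318 0.    ]
```

View pics/crop.png

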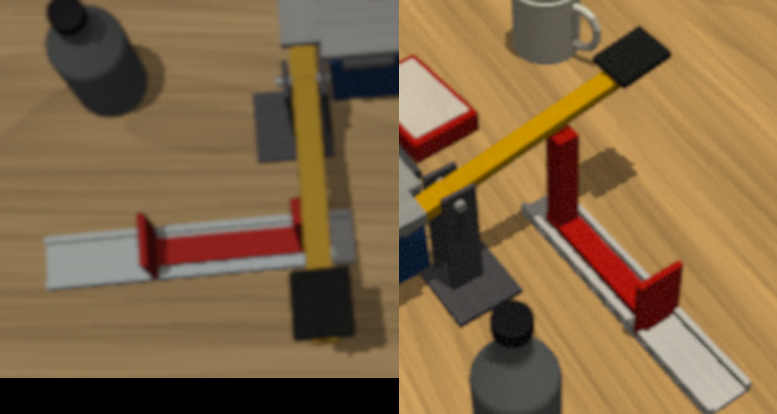

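```bash
cat >> h.py <<'E'
np.set_printoptions(precision=3,suppress=True)
yaw=.09; e=np.array([np.cos(yaw),np.sin(yaw),0]); u=np.array([-np.sin(yaw),np.cos(yaw),0])
pad=np.array([.479,.010,.183]); lev=pad+.082*e; tab=lev+.145*u
def go(t):
    o=get_obs(); r=R.from_quat(o['ee_rot']); print('at',o['position'],'F',o['ft_force'],'t',o['clock'])
    want=R.from_matrix(np.c_[e,-u,[0,0,-1]])
    print('shift units',r.inv().apply(np.array(t)-o['position'])/.025,'turn deg',(r.inv()*want).as_rotvec(True))
E
python3 -c "
from h import *
print(tab,lev); a=lev+.105*u; a[2]=.28; print(a); go(a)"
```

```text
[0.548 0.162 0.183] [0.561 0.017 0.183]
[0.551 0.122 0.28 ]
at [ 0.175 -0.599  0.195] F [0.349 0.266 0.121] t 0.1
shift units [ 22.532 -23.475  -3.384] turn deg [-0.073  0.01  11.162]
```

Request:
{"method": "move_arm", "body": {"moves": [[[0.3, -0.5, -1], [0, 0, 2.2], 0], [[0.8, -0.9, -1], [0, 0, 2.2], 0], [[0.9, -1, -0.8], [0, 0, 2.2], 0], [[0.9, -1, -0.6], [0, 0, 2.2], 0], [[0.9, -1, 0], [0, 0, 2.2], 0]]}}

```text
clock: 0.72
position: [0.2478, -0.4731, 0.2815]
ee_rot: [0.999, 0.046, 0.0, 0.001]
ft_force: [-0.6, -0.5, -0.5]
grip_width: 0.0
```

```bash
python3 -c "
from h import *
a=lev+.105*u; a[2]=.28; go(a)"
```

```text
at [ 0.248 -0.473  0.281] F [-0.621 -0.498 -0.536] t 0.725
shift units [ 14.262 -22.595   0.033] turn deg [ 0.094 -0.04   0.082]
```

Request:
{"method": "move_arm", "body": {"moves": [[[0.65, -1, 0], [0, 0, 0], 0], [[0.65, -1, 0], [0, 0, 0], 0], [[0.65, -1, 0], [0, 0, 0], 0], [[0.65, -1, 0], [0, 0, 0], 0], [[0.65, -1, 0], [0, 0, 0], 0]]}}

```text
clock: 1.35
position: [0.3166, -0.3407, 0.2801]
ee_rot: [0.999, 0.046, -0.0, -0.0]
ft_force: [0.3, 0.2, -0.4]
grip_width: 0.003
```

Request:
{"method": "move_arm", "body": {"moves": [[[0.65, -1, 0], [0, 0, 0], 0], [[0.65, -1, 0], [0, 0, 0], 0], [[0.65, -1, 0], [0, 0, 0], 0], [[0.65, -1, 0], [0, 0, 0], 0], [[0.65, -1, 0], [0, 0, 0], 0]]}}

```text
clock: 1.98
position: [0.3859, -0.2088, 0.2802]
ee_rot: [0.999, 0.046, -0.0, -0.0]
ft_force: [0.0, -0.3, -0.7]
grip_width: 0.003
```

Request:
{"method": "move_arm", "body": {"moves": [[[0.6, -1, 0], [0, 0, 0], 0], [[0.6, -1, 0], [0, 0, 0], 0], [[0.6, -1, 0], [0, 0, 0], 0], [[0.6, -1, 0], [0, 0, 0], 0], [[0.6, -1, 0], [0, 0, 0], 0]]}}

```text
clock: 2.6
position: [0.4489, -0.0775, 0.2802]
ee_rot: [0.999, 0.046, -0.0, 0.0]
ft_force: [0.6, -0.5, -1.2]
grip_width: 0.001
```

```bash
python3 -c "
from h import *
a=lev+.105*u; a[2]=.28; go(a)"
```

```text
at [ 0.449 -0.077  0.28 ] F [ 0.593 -0.462 -1.196] t 2.6
shift units [ 4.814 -7.564  0.004] turn deg [0.001 0.024 0.153]
```

Request:
{"method": "move_arm", "body": {"moves": [[[0.65, -1, 0], [0, 0, 0], 0], [[0.65, -1, 0], [0, 0, 0], 0], [[0.65, -1, 0], [0, 0, 0], 0], [[0.65, -1, 0], [0, 0, 0], 0], [[0.65, -1, 0], [0, 0, 0], 0]]}}

```text
clock: 3.22
position: [0.5183, 0.0543, 0.2801]
ee_rot: [0.999, 0.046, -0.0, 0.0]
ft_force: [-0.6, -0.1, 0.0]
grip_width: -0.003
```

Request:
{"method": "move_arm", "body": {"moves": [[[0.6, -1, 0], [0, 0, 0], 0], [[0.6, -1, 0], [0, 0, 0], 0], [[0, 0, 0], [0, 0, 0], 0]]}}

```text
clock: 3.6
position: [0.5431, 0.1085, 0.2798]
ee_rot: [0.999, 0.048, -0.001, -0.001]
ft_force: [-0.2, 0.2, -0.1]
grip_width: -0.001
```

```bash
python3 -c "
from h import *
a=lev+.105*u; a[2]=.045; go(a)
cv2.imwrite('pics/s1.png',np.hstack([camera('scene')[:,200:520],camera('wrist')[:,:480]])[:,:,::-1])
print(camera_info('wrist'))"
```

```text
at [0.543 0.108 0.28 ] F [-0.213  0.247 -0.081] t 3.6
shift units [ 0.386 -0.492  9.391] turn deg [-0.083  0.066  0.368]
{'fx': 371.64829954431775, 'fy': 371.64829954431775, 'cx': 314.25727306416326, 'cy': 237.62282875456143, 'origin': array([0.612, 0.111, 0.459]), 'rotation': array([ 0.732, -0.668, -0.093,  0.102])}
```

View pics/s1.png

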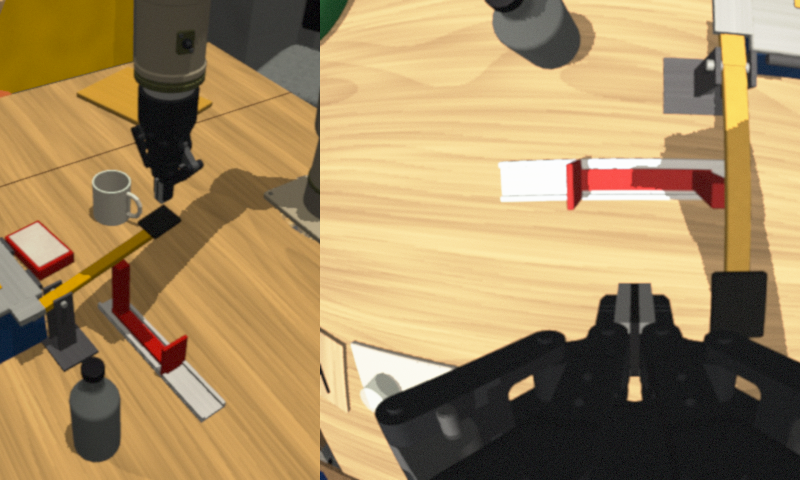

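```bash
cat >> h.py <<'E'
def wplane(p,z,c=None):
    c=c or camera_info('wrist'); v=np.array([p[0]-c['cx'],p[1]-c['cy']]); rr=np.hypot(*v); t=rr/c['fx']
    d=R.from_quat(c['rotation']).apply([np.sin(t)*v[0]/rr,np.sin(t)*v[1]/rr,np.cos(t)]); return c['origin']+d*(z-c['origin'][2])/d[2]
E
python3 -c "
from h import *
for p,z in [((254,161),.076),((253,208),.076),((261,170),.016),((418,272),.176),((396,272),.176),((444,274),.176),((394,335),.19),((443,336),.19)]: print(p,wplane(p,z))
a=tab-.035*u; a[2]=.045; go(a)
"
```

```text
(254, 161) [0.581 0.171 0.076]
(253, 208) [0.531 0.169 0.076]
(261, 170) [0.566 0.171 0.016]
(418, 272) [0.511 0.015 0.176]
(396, 272) [0.509 0.034 0.176]
(444, 274) [ 0.51  -0.009  0.176]
(394, 335) [0.457 0.029 0.19 ]
(443, 336) [ 0.458 -0.016  0.19 ]
at [0.543 0.106 0.28 ] F [ 0.279 -0.776  0.489] t 3.7
shift units [ 0.393 -0.813  9.399] turn deg [0.01  0.05  0.176]
```

Request:
{"method": "move_arm", "body": {"moves": [[[0.3, -0.4, 0.5], [0, 0, 0], 0], [[0.2, -0.3, 1], [0, 0, 0], 0], [[0, 0, 1], [0, 0, 0], 0], [[0, 0, 1], [0, 0, 0], 0], [[0, 0, 1], [0, 0, 0], 0]]}}

```text
clock: 4.32
position: [0.554, 0.1245, 0.1662]
ee_rot: [0.999, 0.046, -0.0, 0.0]
ft_force: [0.0, -0.5, -0.3]
grip_width: -0.002
```

Request:
{"method": "move_arm", "body": {"moves": [[[0, 0, 1], [0, 0, 0], 0], [[0, 0, 1], [0, 0, 0], 0], [[0, 0, 1], [0, 0, 0], 0], [[0, 0, 1], [0, 0, 0], 0], [[0, 0, 0.9], [0, 0, 0], 0]]}}

```text
clock: 4.95
position: [0.5537, 0.1244, 0.0437]
ee_rot: [0.999, 0.046, -0.0, 0.0]
ft_force: [-0.2, 0.2, 0.5]
grip_width: 0.001
```

Request:
{"method": "move_arm", "body": {"moves": [[[0, 0, 0], [0, 0, 0], 0], [[0, 0, 0], [0, 0, 0], 0]]}}

```text
clock: 5.2
position: [0.5545, 0.1249, 0.0459]
ee_rot: [0.999, 0.046, 0.0, -0.0]
ft_force: [0.1, 0.3, 0.7]
grip_width: -0.002
```

```bash
python3 -c "
from h import *
a=np.array([.556,.169,.042])-.0145*u; go(a); go(a+.08*u)
"
```

```text
at [0.554 0.125 0.046] F [0.148 0.272 0.715] t 5.2
shift units [ 0.222 -1.17   0.158] turn deg [-0.005 -0.036  0.155]
at [0.554 0.125 0.046] F [0.148 0.272 0.715] t 5.2
shift units [ 0.231 -4.37   0.158] turn deg [-0.005 -0.036  0.155]
```

Request:
{"method": "move_arm", "body": {"moves": [[[0, -0.5, 0], [0, 0, 0], 0], [[0, -0.4, 0], [0, 0, 0], 0], [[0, -0.3, 0], [0, 0, 0], 0], [[0, -0.4, 0], [0, 0, 0], 0], [[0, -0.4, 0], [0, 0, 0], 0]]}}

```text
clock: 5.82
position: [0.5495, 0.1753, 0.0454]
ee_rot: [0.999, 0.046, 0.0, 0.0]
ft_force: [0.3, -0.8, 0.1]
grip_width: 0.0
```

Request:
{"method": "move_arm", "body": {"moves": [[[0, -0.4, 0], [0, 0, 0], 0], [[0, -0.4, 0], [0, 0, 0], 0], [[0, -0.4, 0], [0, 0, 0], 0], [[0, -0.4, 0], [0, 0, 0], 0], [[0, -0.3, 0], [0, 0, 0], 0]]}}

```text
clock: 6.45
position: [0.545, 0.2227, 0.0454]
ee_rot: [0.999, 0.047, -0.0, -0.0]
ft_force: [0.5, -0.3, 0.3]
grip_width: 0.001
```

Request:
{"method": "move_arm", "body": {"moves": [[[0, -0.2, 0], [0, 0, 0], 0], [[0, 0, 0], [0, 0, 0], 0]]}}

```text
clock: 6.7
position: [0.5446, 0.2272, 0.0454]
ee_rot: [0.999, 0.047, 0.0, -0.0]
ft_force: [-0.3, -0.3, -0.6]
grip_width: -0.003
```

```bash
python3 -c "
from h import *
s=camera('scene')[200:430,230:440]; t=camera('top')[200:320,140:330]; f=lambda x,k:cv2.resize(x,None,fx=k,fy=k,interpolation=2)
a=f(s,2);b=f(t,2); b=np.pad(b,((0,a.shape[0]-b.shape[0]),(0,0),(0,0))); cv2.imwrite('pics/s2.png',np.hstack([a,b])[:,:,::-1])"
```

```text
(no output)
```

View pics/s2.png

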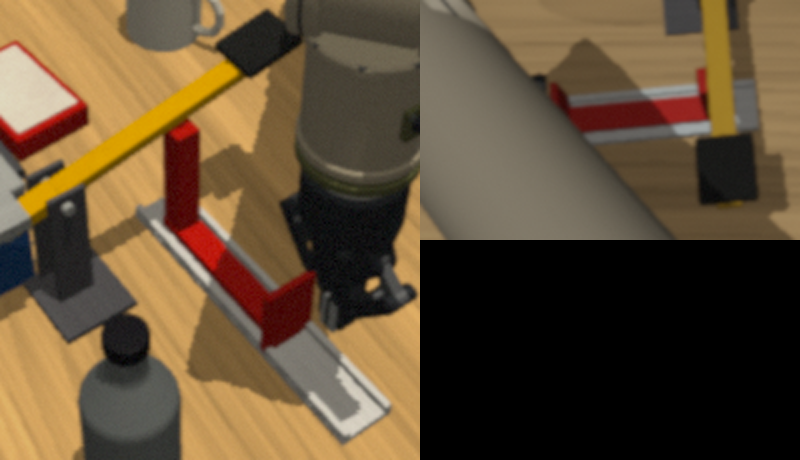

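```bash
python3 -c "
from h import *
def proj(n,P):
    c=camera_info(n); v=R.from_quat(c['rotation']).inv().apply(P-c['origin']); return c['fx']*v[0]/v[2]+c['cx'],c['fy']*v[1]/v[2]+c['cy']
o=get_obs(); print('TCP px scene',proj('scene',o['position']),'top',proj('top',o['position']))
for p,z in [((374,353),.051),((362,349),.076),((386,337),.076),((363,371),.016)]: print('scene',p,plane('scene',p,z))
for P in ([.556,.17,.076],[.531,.169,.076],[.581,.171,.076]): print(P,proj('scene',np.array(P)))
print(o['joint_pos'])
"
```

```text
TCP px scene (np.float64(395.3020666539069), np.float64(373.2596045178424)) top (np.float64(183.29284462997316), np.float64(260.76252060812976))
scene (374, 353) [0.555 0.18  0.051]
scene (362, 349) [0.578 0.179 0.076]
scene (386, 337) [0.532 0.179 0.076]
scene (363, 371) [0.574 0.181 0.016]
[0.556, 0.17, 0.076] (np.float64(370.54836264580166), np.float64(339.1522977862458))
[0.531, 0.169, 0.076] (np.float64(383.1372890263243), np.float64(332.5228111441401))
[0.581, 0.171, 0.076] (np.float64(357.6938114788504), np.float64(345.92166577487876))
[ 0.137  0.501 -0.768  1.691  0.382  1.106 -2.222]
```

```bash
python3 -c "
from h import *
def proj(n,P):
    c=camera_info(n); v=R.from_quat(c['rotation']).inv().apply(P-c['origin']); return c['fx']*v[0]/v[2]+c['cx'],c['fy']*v[1]/v[2]+c['cy']
print('s1 TCP proj scene',proj('scene',np.array([.543,.1085,.28])),'seen ~(363,200)')
for z in (.045,.06,.08,.1): print(z,plane('scene',(395,364),z))
o=get_obs(); print(o['position'],o['ft_force'],camera_info('wrist')['origin'])
w=camera('wrist'); s=camera('scene')[300:400,330:450]
a=cv2.resize(s,None,fx=4,fy=4,interpolation=2); b=w[40:440,100:500]; cv2.imwrite('pics/s3.png',np.hstack([a[:,:400],b])[:,:,::-1])"
```

```text
s1 TCP proj scene (np.float64(361.836076124724), np.float64(217.57328693870303)) seen ~(363,200)
0.045 [0.535 0.212 0.045]
0.06 [0.542 0.22  0.06 ]
0.08 [0.552 0.231 0.08 ]
0.1 [0.562 0.242 0.1  ]
[0.545 0.226 0.045] [ 0.085 -0.918 -0.143] [0.614 0.232 0.225]
```

View pics/s3.png

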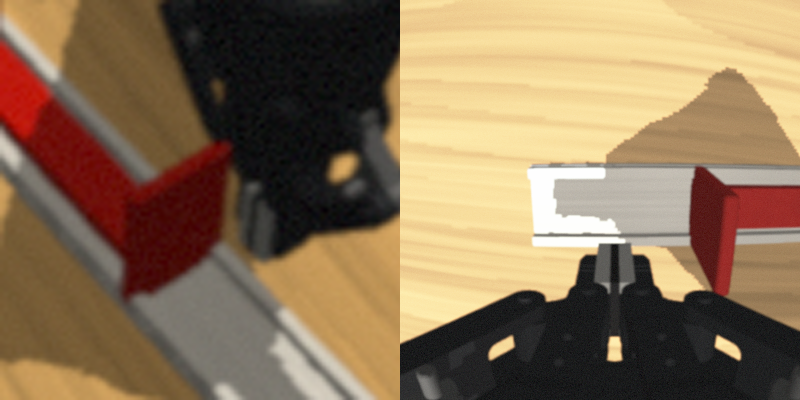

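```bash
cat >> h.py <<'E'
def proj(n,P):
    c=camera_info(n); v=R.from_quat(c['rotation']).inv().apply(np.array(P)-c['origin'])
    if n=='wrist': t=np.arctan2(np.hypot(v[0],v[1]),v[2]); return c['cx']+c['fx']*t*v[0]/np.hypot(v[0],v[1]),c['cy']+c['fy']*t*v[1]/np.hypot(v[0],v[1])
    return c['fx']*v[0]/v[2]+c['cx'],c['fy']*v[1]/v[2]+c['cy']
E
python3 -c "
from h import *
o=get_obs(); p=o['position']; print('TCP in wrist',proj('wrist',p), 'axis',R.from_quat(camera_info('wrist')['rotation']).as_matrix())
for z in (0.045,.06,.08): print(z,wplane((315,285),z))
for P in ([.531,.17,.076],[.581,.17,.076],[.531,.17,.016],[.581,.17,.016],[.545,.279,0]): print(P,proj('wrist',P))
"
```

```text
TCP in wrist (np.float64(312.4483163791731), np.float64(272.59073094298617)) axis [[ 0.09  -0.958 -0.271]
 [-0.996 -0.087 -0.025]
 [ 0.     0.272 -0.962]]
0.045 [0.538 0.224 0.045]
0.06 [0.544 0.225 0.06 ]
0.08 [0.553 0.226 0.08 ]
[0.531, 0.17, 0.076] (np.float64(427.9008405861572), np.float64(331.40943407367945))
[0.581, 0.17, 0.076] (np.float64(449.435163769837), np.float64(229.78616742935702))
[0.531, 0.17, 0.016] (np.float64(401.33114521706307), np.float64(283.17641461434357))
[0.581, 0.17, 0.016] (np.float64(414.28778629776184), np.float64(203.9163039258216))
[0.545, 0.279, 0] (np.float64(230.87231055410467), np.float64(239.17421156817193))
```

The views agree on the tab's position, with its face near (0.556, 0.170). But the fingertip's pixels in the scene view (395,364) and wrist view (315,285) intersect at z≈0.07, while the reported TCP is at 0.045. So the real tip is about 25 mm short of the TCP and passed over the tab without touching the prop. I'll lift, go back and try again lower.

Request:
{"method": "move_arm", "body": {"moves": [[[0, 0, -1], [0, 0, 0], 0], [[0, 0, -1], [0, 0, 0], 0], [[0, 0.5, -0.5], [0, 0, 0], 0], [[0, 1, 0], [0, 0, 0], 0], [[0, 1, 0], [0, 0, 0], 0]]}}

```text
clock: 7.52
position: [0.5505, 0.1626, 0.1076]
ee_rot: [0.999, 0.046, -0.0, 0.0]
ft_force: [0.5, -0.4, -0.4]
grip_width: -0.002
```

Request:
{"method": "move_arm", "body": {"moves": [[[0.2, 1, 0], [0, 0, 0], 0], [[0.2, 0.8, 0], [0, 0, 0], 0], [[0, 0, 0], [0, 0, 0], 0]]}}

```text
clock: 7.9
position: [0.5651, 0.1183, 0.1075]
ee_rot: [0.999, 0.045, -0.0, 0.0]
ft_force: [-1.5, 0.6, -0.5]
grip_width: 0.002
```

```bash
python3 -c "
from h import *
a=np.array([.556,.1695,.02])-.045*u; go(a)
cv2.imwrite('pics/s4.png',np.hstack([camera('scene')[100:400,250:550],camera('wrist')[100:400,160:460]])[:,:,::-1]); p=get_obs()['position']
for d in (0,.02,.03): print(proj('scene',p+[0,0,d]),proj('wrist',p+[0,0,d]))"
```

```text
at [0.565 0.118 0.107] F [-1.514  0.582 -0.484] t 7.9
shift units [-0.176 -0.275  3.499] turn deg [ 0.043  0.029 -0.036]
(np.float64(350.49955804192723), np.float64(307.90941791080354)) (np.float64(312.4725262617982), np.float64(272.59229803437006))
(np.float64(350.8711531256854), np.float64(299.56573488753116)) (np.float64(312.25414543798604), np.float64(288.0452030324815))
(np.float64(351.0608900867994), np.float64(295.30543885421577)) (np.float64(312.12736106804823), np.float64(297.06541248735385))
```

View pics/s4.png

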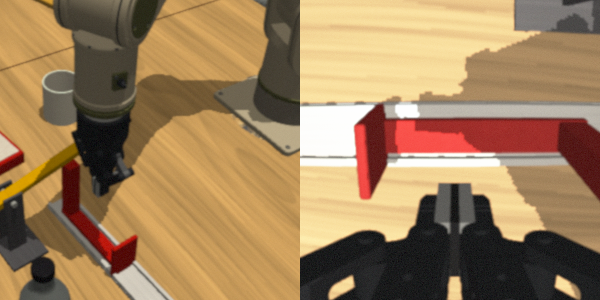

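The tip is seen at scene (347,293) and wrist (314,283), about 25–30 mm above the reported TCP. I'll go down to a reported z≈0.016, which puts the tip near 0.045.

Request:
{"method": "move_arm", "body": {"moves": [[[-0.2, -0.1, 0.7], [0, 0, 0], 0], [[0, 0, 1], [0, 0, 0], 0], [[0, 0, 1], [0, 0, 0], 0], [[0, 0, 0.6], [0, 0, 0], 0], [[0, 0, 0.3], [0, 0, 0], 0]]}}

```text
clock: 8.62
position: [0.5586, 0.1233, 0.0168]
ee_rot: [0.999, 0.047, -0.001, -0.0]
ft_force: [-0.1, 0.3, -0.3]
grip_width: -0.001
```

Request:
{"method": "move_arm", "body": {"moves": [[[0, -0.4, 0], [0, 0, 0], 0], [[0, -0.4, 0], [0, 0, 0], 0], [[0, -0.4, 0], [0, 0, 0], 0], [[0, -0.4, 0], [0, 0, 0], 0]]}}

```text
clock: 9.12
position: [0.5558, 0.1633, 0.0183]
ee_rot: [0.999, 0.047, 0.0, 0.0]
ft_force: [-0.7, -2.4, 1.7]
grip_width: -0.001
```

Request:
{"method": "move_arm", "body": {"moves": [[[0, -0.4, 0], [0, 0, 0], 0], [[0, -0.4, 0], [0, 0, 0], 0], [[0, -0.4, 0], [0, 0, 0], 0], [[0, -0.4, 0], [0, 0, 0], 0]]}}

```text
clock: 9.62
position: [0.552, 0.203, 0.0179]
ee_rot: [0.999, 0.046, 0.0, 0.0]
ft_force: [0.6, -1.9, 1.4]
grip_width: -0.0
```

Request:
{"method": "move_arm", "body": {"moves": [[[0, -0.4, 0], [0, 0, 0], 0], [[0, -0.3, 0], [0, 0, 0], 0], [[0, -0.3, 0], [0, 0, 0], 0], [[0, -0.1, 0], [0, 0, 0], 0]]}}

```text
clock: 10.12
position: [0.5494, 0.2295, 0.0177]
ee_rot: [0.999, 0.046, -0.0, 0.001]
ft_force: [-0.3, -7.1, 3.0]
grip_width: 0.002
```

Request:
{"method": "move_arm", "body": {"moves": [[[0, -0.1, 0], [0, 0, 0], 0], [[0, -0.1, 0], [0, 0, 0], 0]]}}

```text
clock: 10.38
position: [0.5493, 0.2296, 0.0175]
ee_rot: [0.999, 0.045, -0.001, 0.004]
ft_force: [-3.9, -21.4, 10.9]
grip_width: 0.002
```

The force climbed to 21 N with no more travel, so the prop is at its end stop. I'll back off and lift.

Request:
{"method": "move_arm", "body": {"moves": [[[0, 0.5, 0], [0, 0, 0], 0], [[0, 0.2, -0.5], [0, 0, 0], 0], [[0, 0, -1], [0, 0, 0], 0], [[0, 0, -1], [0, 0, 0], 0], [[0, 0, -1], [0, 0, 0], 0]]}}

```text
clock: 11.0
position: [0.5505, 0.2181, 0.1071]
ee_rot: [0.999, 0.047, 0.0, -0.0]
ft_force: [0.4, 0.8, -0.5]
grip_width: -0.002
```

Request:
{"method": "move_arm", "body": {"moves": [[[0, 0, -1], [0, 0, 0], 0], [[0, 0, -1], [0, 0, 0], 0], [[0, 0, -1], [0, 0, 0], 0], [[0, 0, -1], [0, 0, 0], 0], [[0, 0, -1], [0, 0, 0], 0]]}}

```text
clock: 11.62
position: [0.5502, 0.2181, 0.2321]
ee_rot: [0.999, 0.047, 0.0, -0.0]
ft_force: [-0.3, 0.2, 0.5]
grip_width: -0.007
```

Request:
{"method": "move_arm", "body": {"moves": [[[0, 0, -0.5], [0, 0, 0], 0], [[0, 0, 0], [0, 0, 0], 0]]}}

```text
clock: 11.88
position: [0.5507, 0.2178, 0.2436]
ee_rot: [0.999, 0.047, 0.001, -0.0]
ft_force: [-0.4, -0.6, -0.3]
grip_width: 0.004
```

```bash
python3 -c "
from h import *
go([.481,.010,.25])
w=camera('wrist'); cv2.imwrite('pics/s5.png',np.hstack([camera('scene')[150:450,220:480],w[80:380,160:600]])[:,:,::-1]); c=camera_info('wrist');print(c['origin'],c['rotation'].tolist())"
```

```text
at [0.551 0.218 0.244] F [-0.41  -0.639 -0.308] t 11.875
shift units [-3.548  8.017 -0.264] turn deg [-0.029 -0.072  0.182]
[0.62  0.223 0.421] [0.7315535768719826, -0.6677360400302277, -0.0927688623311615, 0.10174420471132578]
```

View pics/s5.png

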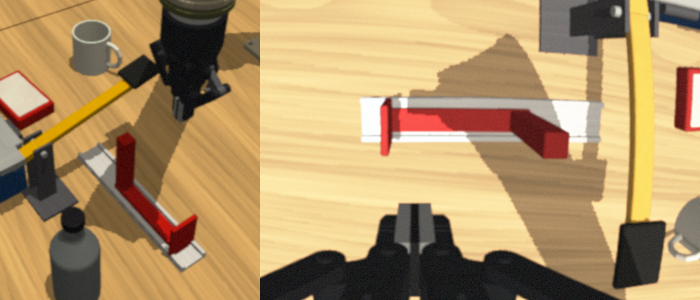

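The prop is out: in the wrist view the post is well clear of the lever bar, and the pad is at about (640,254) in the crop. I'll check the pad position from this view and go above it.

```bash
python3 -c "
from h import *
for p,z in [((539,333),.183),((523,300),.176),((562,304),.176),((560,363),.19),((516,367),.19)]: print(wplane(p,z))
print('post top',wplane((455,232),.133),wplane((396,226),.133))"
```

```text
[0.485 0.017 0.183]
[0.513 0.041 0.176]
[ 0.51  -0.005  0.176]
[ 0.457 -0.016  0.19 ]
[0.456 0.035 0.19 ]
post top [0.554 0.097 0.133] [0.554 0.15  0.133]
```

Request:
{"method": "move_arm", "body": {"moves": [[[-0.4, 1, 0], [0, 0, 0], 0], [[-0.45, 1, 0], [0, 0, 0], 0], [[-0.45, 1, 0], [0, 0, 0], 0], [[-0.45, 1, 0], [0, 0, 0], 0], [[-0.45, 1, 0], [0, 0, 0], 0]]}}

```text
clock: 12.6
position: [0.5065, 0.0867, 0.2418]
ee_rot: [0.999, 0.046, -0.001, 0.0]
ft_force: [0.1, -1.0, -0.1]
grip_width: 0.001
```

Request:
{"method": "move_arm", "body": {"moves": [[[-0.45, 1, 0], [0, 0, 0], 0], [[-0.45, 1, 0], [0, 0, 0], 0], [[-0.45, 1, 0], [0, 0, 0], 0], [[0, 0, 0], [0, 0, 0], 0]]}}

```text
clock: 13.1
position: [0.48, 0.0078, 0.242]
ee_rot: [0.999, 0.045, -0.001, 0.0]
ft_force: [0.3, 1.1, 0.1]
grip_width: 0.001
```

```bash
python3 -c "
from h import *
go([.481,.010,.15])"
```

```text
at [0.48  0.008 0.242] F [0.334 1.078 0.148] t 13.1
shift units [ 0.055 -0.086  3.68 ] turn deg [ 0.035  0.084 -0.049]
```

Request:
{"method": "move_arm", "body": {"moves": [[[0, -0.1, 0.7], [0, 0, 0], 0], [[0, 0, 0.7], [0, 0, 0], 0], [[0, 0, 0.6], [0, 0, 0], 0], [[0, 0, 0.5], [0, 0, 0], 0], [[0, 0, 0.3], [0, 0, 0], 0]]}}

```text
clock: 13.72
position: [0.4803, 0.0126, 0.1719]
ee_rot: [0.999, 0.047, -0.0, -0.0]
ft_force: [0.6, -0.0, -0.3]
grip_width: 0.004
```

Request:
{"method": "move_arm", "body": {"moves": [[[0, 0, 0.3], [0, 0, 0], 0], [[0, 0, 0.3], [0, 0, 0], 0], [[0, 0, 0.3], [0, 0, 0], 0]]}}

```text
clock: 14.1
position: [0.4807, 0.0124, 0.1501]
ee_rot: [0.999, 0.046, 0.0, 0.0]
ft_force: [1.1, 0.2, -0.5]
grip_width: 0.006
```

Request:
{"method": "move_arm", "body": {"moves": [[[0, 0, 0.3], [0, 0, 0], 0], [[0, 0, 0.3], [0, 0, 0], 0], [[0, 0, 0.3], [0, 0, 0], 0], [[0, 0, 0.3], [0, 0, 0], 0]]}}

```text
clock: 14.6
position: [0.4802, 0.0123, 0.1206]
ee_rot: [0.999, 0.046, -0.0, 0.0]
ft_force: [-6.3, -0.1, 10.2]
grip_width: 0.001
```

Request:
{"method": "move_arm", "body": {"moves": [[[0, 0, 0.3], [0, 0, 0], 0], [[0, 0, 0.3], [0, 0, 0], 0], [[0, 0, 0.3], [0, 0, 0], 0], [[0, 0, 0.3], [0, 0, 0], 0], [[0, 0, 0.3], [0, 0, 0], 0]]}}

```text
clock: 15.22
position: [0.4794, 0.0123, 0.0826]
ee_rot: [0.999, 0.046, -0.001, 0.0]
ft_force: [-8.4, -1.8, 8.9]
grip_width: 0.001
```

```bash
python3 -c "
from h import *
go([.481,.012,.055])
cv2.imwrite('pics/s6.png',np.hstack([camera('scene')[150:450,20:420],camera('wrist')[80:380,150:550]])[:,:,::-1])"
```

```text
at [0.479 0.012 0.083] F [-8.36  -1.797  8.918] t 15.225
shift units [0.067 0.016 1.102] turn deg [0.032 0.139 0.156]
```

View pics/s6.png

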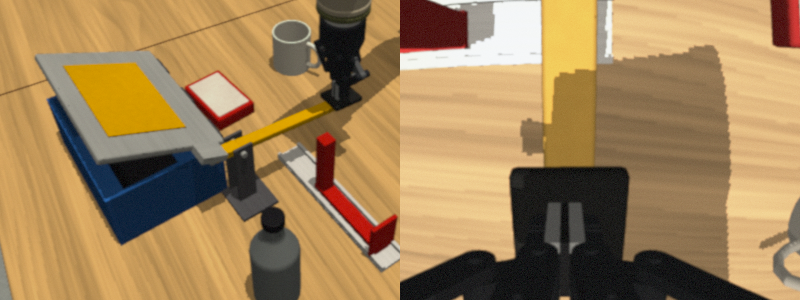

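The lid is rising and the fingertips sit squarely on the pad. I'll press on in small steps and watch the force.

Request:
{"method": "move_arm", "body": {"moves": [[[-0.03, 0, 0.2], [0, 0, 0], 0], [[0, 0, 0.2], [0, 0, 0], 0], [[0, 0, 0.2], [0, 0, 0], 0]]}}

```text
clock: 15.7
position: [0.48, 0.0123, 0.0682]
ee_rot: [0.999, 0.046, 0.0, 0.0]
ft_force: [-1.5, -0.6, 7.8]
grip_width: -0.004
```

Request:
{"method": "move_arm", "body": {"moves": [[[0, 0, 0.2], [0, 0, 0], 0], [[0, 0, 0.1], [0, 0, 0], 0], [[0, 0, 0], [0, 0, 0], 0]]}}

```text
clock: 16.08
position: [0.4807, 0.0125, 0.0609]
ee_rot: [0.999, 0.046, 0.001, 0.0]
ft_force: [-0.3, -0.8, 6.7]
grip_width: -0.0
```

```bash
python3 -c "
from h import *
o=get_obs(); print(o['position'],o['ft_force'],o['clock'])
c=camera_info('wrist');print(c['origin'],c['rotation'].tolist())
cv2.imwrite('pics/s7.png',np.hstack([camera('scene')[150:450,20:420],camera('wrist')[80:380,150:550]])[:,:,::-1])"
```

```text
[0.481 0.012 0.061] [-0.257 -0.782  6.724] 16.075
[0.55  0.018 0.24 ] [0.7316160020162797, -0.6679564812891479, -0.09181942125460969, 0.10070431260876407]
```

View pics/s7.png

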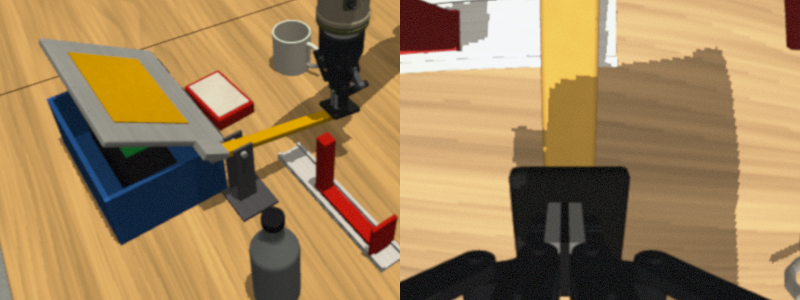

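Request:
{"method": "move_arm", "body": {"moves": [[[0, 0, 0.15], [0, 0, 0], 0], [[0, 0, 0.15], [0, 0, 0], 0], [[0, 0, 0], [0, 0, 0], 0]]}}

```text
clock: 16.55
position: [0.4815, 0.0125, 0.0537]
ee_rot: [0.999, 0.046, 0.002, 0.0]
ft_force: [2.6, 0.1, 6.5]
grip_width: -0.005
```

Request:
{"method": "move_arm", "body": {"moves": [[[0, 0, 0.1], [0, 0, 0], 0], [[0, 0, 0], [0, 0, 0], 0]]}}

```text
clock: 16.8
position: [0.4818, 0.0125, 0.0514]
ee_rot: [0.999, 0.046, 0.002, 0.0]
ft_force: [1.9, -0.1, 7.5]
grip_width: -0.0
```

Request:
{"method": "move_arm", "body": {"moves": [[[0, 0, 0.1], [0, 0, 0], 0], [[0, 0, 0], [0, 0, 0], 0]]}}

```text
clock: 17.05
position: [0.4818, 0.0125, 0.0489]
ee_rot: [0.999, 0.046, 0.002, 0.0]
ft_force: [3.1, 0.0, 6.7]
grip_width: 0.001
```

Request:
{"method": "move_arm", "body": {"moves": [[[0.03, 0, 0.1], [0, 0, 0], 0], [[0, 0, 0], [0, 0, 0], 0]]}}

```text
clock: 17.3
position: [0.4822, 0.0126, 0.0462]
ee_rot: [0.999, 0.046, 0.002, 0.0]
ft_force: [1.1, 0.4, 6.5]
grip_width: 0.002
```

Request:
{"method": "move_arm", "body": {"moves": [[[0.03, 0, 0.1], [0, 0, 0], 0], [[0, 0, 0], [0, 0, 0], 0]]}}

```text
clock: 17.55
position: [0.4827, 0.0127, 0.0437]
ee_rot: [0.999, 0.046, 0.001, 0.0]
ft_force: [1.6, -0.4, 4.4]
grip_width: 0.001
```

```bash
python3 -c "
from h import *
o=get_obs(); print(o['position'],o['ft_force'],o['clock'])
cv2.imwrite('pics/s8.png',np.hstack([cv2.resize(camera('scene')[220:320,220:380],None,fx=3,fy=3),camera('top')[20:320,200:500]])[:,:,::-1])"
```

```text
[0.483 0.013 0.044] [ 1.611 -0.383  4.422] 17.55
```

View pics/s8.png

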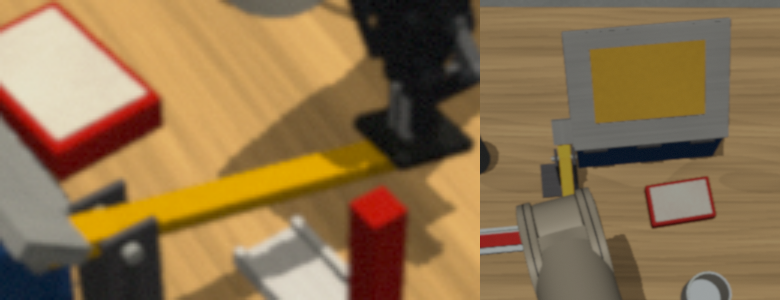

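```bash
python3 -c "
from h import *
for q,s in (((356.7,274),.03),((376.5,267),-.03)):
    P=np.array([.481,.011,0])+s*.96*e+.025*u
    z=min(np.arange(.04,.14,.001),key=lambda z:np.hypot(*(np.array(proj('scene',[P[0],P[1],z]))-q))); print(z,proj('scene',[P[0],P[1],z]),q)
# lever at stop/now prediction: pivot
for th in (.4,.45,.5): print(th, .183-.12, .12+215e-3*np.sin(.22-th)+ (.063-.215*np.sin(.22))*np.cos(th))
"
```

```text
0.08400000000000005 (np.float64(352.5107529462573), np.float64(273.71099031358864)) (356.7, 274)
0.06700000000000003 (np.float64(377.3247288203338), np.float64(267.1695018372413)) (376.5, 267)
0.4 0.063 0.09631988372114536
0.45 0.063 0.08546459006175572
0.5 0.063 0.07469561694151788
```

The pad corners put the pad at about 0.076 m, so it's very near the stop. One more small step should show whether the stop is there.

Request:
{"method": "move_arm", "body": {"moves": [[[0.02, 0, 0.1], [0, 0, 0], 0], [[0, 0, 0], [0, 0, 0], 0]]}}

```text
clock: 17.9
position: [0.4831, 0.0126, 0.0428]
ee_rot: [0.999, 0.046, 0.001, 0.001]
ft_force: [-10.4, -1.4, 31.7]
grip_width: -0.003
```

That's the stop, at reported z≈0.043 with 32 N. I'll ease back to just short of it.

Request:
{"method": "move_arm", "body": {"moves": [[[0, 0, -0.1], [0, 0, 0], 0], [[0, 0, -0.06], [0, 0, 0], 0], [[0, 0, 0], [0, 0, 0], 0], [[0, 0, 0], [0, 0, 0], 0], [[0, 0, 0], [0, 0, 0], 0]]}}

```text
clock: 18.52
position: [0.4826, 0.0126, 0.0449]
ee_rot: [0.999, 0.046, 0.001, 0.0]
ft_force: [-0.9, 0.9, 5.9]
grip_width: -0.002
```

Request:
{"method": "move_arm", "body": {"moves": [[[0, 0, 0], [0, 0, 0], 0], [[0, 0, 0], [0, 0, 0], 0], [[0, 0, 0], [0, 0, 0], 0]]}}

```text
clock: 18.9
position: [0.4826, 0.0126, 0.0449]
ee_rot: [0.999, 0.046, 0.001, 0.0]
ft_force: [-0.2, -0.3, 6.2]
grip_width: 0.0
```

```bash
python3 -c "
from h import *
o=get_obs(); print(o['position'],o['ft_force'],o['clock'])
cv2.imwrite('pics/s9.png',np.hstack([camera('scene')[150:470,20:440],camera('top')[20:340,140:460]])[:,:,::-1])"
```

```text
[0.483 0.013 0.045] [-0.195 -0.288  6.234] 18.9
```

View pics/s9.png

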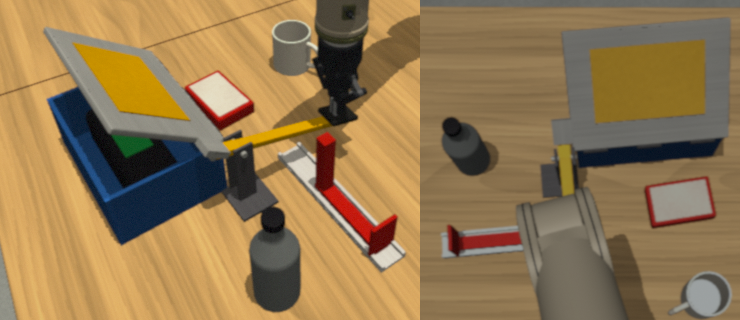

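The lid is well open and the battery is visible. The prop is at its end stop, the mug, tin and bottle stand where they were, and the pad is held steady at about 6 N. I'm handing in.

```bash
python3 -c "
from workcell import *
print(hand_in())"
```

```text
the job is handed in; nothing more can be done
None
```

The lid is up and the arm is still holding the pad down. I pushed the red prop to its end stop, where the force rose to about 21 N. I then pressed the lever pad smoothly down until it touched its stop (32 N) and eased back about 2 mm.

**Last checks:** The arm was steady at about 6 N on the pad when I handed in, at 18.9 s. The last pictures show the lid well open with the battery visible and the post clear of the lever. By eye, the mug, tin and bottle are where they stood.

**What disagreed:** The fingertips sit about 25–30 mm short of the reported tool point. Because of that, my first push passed over the tab without moving the prop; I measured the offset in the pictures and pushed again lower. I did not measure the lever or lid angle directly. Going by the distance backed off the stop, the lever is at about 0.49 rad.

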